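Isolate the centring spindle and show the blocked lens to the inspection camera

ROBOT

A 7-joint arm with a two-finger parallel gripper is mounted at the origin on the work surface. World frame = base frame: x ahead of the robot, y to its left, z up, the work surface at z = 0. Lengths are in m, angles in rad, forces in N, time in s.
With the tool pointing down it reaches from about 0.425 to 0.925 m from the base axis. Payload 6.8 kg.
Tool frame: the origin (TCP) lies on the centre line of the jaws, within the pads' length; the fingertips stand 19 mm ahead of it and the grasp point (between the pads) is the TCP (tcp_to_tips is the distance from the TCP to the fingertips, in m); x points along the fingers, y is the direction in which the jaws open and shut, and the axes are right-handed (so a half turn about x gives the same grasp; the last joint's range is limited). The gripper opens to 85 mm and grips with 20 to 120 N. Pads are 22 mm wide; open, the fingers measure 114 mm over their backs; the gripper's body (76 mm by 85 mm) begins 54 mm behind the grasp point. The pads swing forward as they close: fully open they stand 13 mm farther back than shut.
Start: joints at [1.003, 0.477, 0.022, 1.555, -0.011, 1.109, -0.083], TCP at [0.3, -0.605, 0.25] pointing down, gripper open.
Joint ranges: [-2.96, 2.96], [-0.34, 2.1], [-1.41, 1.46], [0.24, 2.44], [-1.37, 4.51], [0.17, 1.92], [-2.96, 2.96]. Speed limits (rad/s): [2.39, 2.39, 3.14, 3.14, 3.14, 3.14, 3.14].

INTERFACE

Orientations are given as a unit quaternion [w, x, y, z].
In Python, from station import get_obs, read_camera, hand_in, spot_in, cut_out, tcp_to_tips gives the robot as it stands.
- The arm moves only by the shell command python3 -m jog 'ROWS' [FORCE]. ROWS is JSON, a list of rows, each an object of numbers: "gripper": the closure, from 0 (fully open) to 1 (shut); "dx", "dy", "dz": the shift along the world's x, y, z in m; "rx", "ry", "rz": the turn, a rotation vector about the world's x, y, z in degrees. In form: [{"gripper": .., "dx": .., "dy": .., "dz": .., "rx": .., "ry": .., "rz": ..}, ...]. A call has 1 to 10 rows; each row is the pose to reach, as a shift and turn from the pose commanded when the call began; what a row does not reach only later rows make up. A row lasts 1/10 s, in which the tool goes at most 50 mm and 8.59 degrees, less where a joint would pass 70% of its speed; a pose out of reach is approached as far as the arm can. A call with a gripper value outside its range is refused whole. The fingers move at their own pace and stop on an object; FORCE is the grip in N (left out, the last holds). Time passes only in rows, so rows that repeat a pose let the fingers close. It gives the time, the measured TCP pose, the force and the opening at its end, in the units of the state.
- get_obs(): the state, without advancing time (a new reading comes with each control period).
- read_camera(name): name is "scene" or "top" or "wrist"; returns a dict with "pixels" (420x560x3 uint8, blue, green, red), "range_z" (420x560 float32, m along the optical axis (not along the pixel's ray), 0 where there is no reading), "camera_matrix" (3x3 intrinsics, pixels), "D" ([k1, k2, p1, p2, k3] as OpenCV has them; the pictures are not rectified), "cam_to_world" (4x4, takes a point from camera to world coordinates). Camera axes: x right, y down, z forward; pixel columns grow to the right and rows downward; lengths in m; the calibration is good to about 2 mm. A picture is of the moment at which its call begins.
- hand_in(): hands the job in, once; it reports no verdict.
Trained networks look in the newest picture that a camera, given by its name, has taken for a name from the list of things; names that differ only in an ending like _2 or _b are one class to them, and where a whole thing is asked for, a point or a joint stands for the part that bears it (a point fixed in the world has none). Each returns a list of dicts, best first, with "conf" (0 to 1); they miss things now and then, are a little off and sometimes report something else, mostly with a low value. They report only what shows in the picture. A call takes as long as a camera call.
- spot_in(camera, label): "box" ([centre column, centre row, width, height] in pixels, round what is visible of it).
- cut_out(camera, label): "mask" (420x560 bool, what is visible of it) and "box" ([centre column, centre row, width, height] in pixels, round what is visible of it).
The state is a dict: "t": time; "q": joint angles; "joint_vel": joint speeds; "joint_torque": joint torques, N m; "eef_pos": TCP position; "tool_rot": TCP orientation; "contact_force": force on the tool from outside, world axes, zero at the start; "torque": the same for the moment, N m; "gripper_width": opening from 0.0 (shut) to 1.0 (fully open).
Only numpy, scipy, OpenCV 4.12 (cv2) and the standard library are available. Lean on these libraries where they do the work, as an engineer would, in place of code of your own. Each camera call takes 0.05 s, during which the arm holds its last target. There are 200 camera calls.

TASK

Switch the centring spindle off at its isolator: the red handle must be all the way round at the red mark before the lens is disturbed. Then lift the blocked lens out of the black cup by its brass shank, without the gripper or arm touching the glass, and hold it up to the inspection camera: bare glass face towards the camera, square to its line of sight, centred in front of the window and 120 mm away from it. Finish holding it there, still, in the air and clear of everything; leave the lens gauge, spare blank and spare cup where they are.

Things in the scene. Friction and masses are not known exactly. Their poses are not given: they have to be found in the camera images.
- isolator_handle (a joint): angle of the red handle, rad: 0 = OFF (white pointer line on its top at the red mark), 1.571 = ON (at the green mark), stops at both ends; it starts ON. It grows clockwise seen from above: switching off is a quarter turn anticlockwise. A spring detent: about 0.2 N m starts it; past half way it snaps over to the stop by itself when let go, short of that it snaps back
- isolator_box: grey isolator box 100 x 100 x 68 mm, fixed face up, yellow plate on top; foot strip 130 mm long along y; conduit stub to 100 mm in +x. Origin under its centre, z up, yaw within 0.5 of 0. Green ON mark on its +x side (away from the robot), red OFF mark on its +y side; at joint value q the pointer is at angle pi/2 - q from +x towards +y. It stands left or right of the camera, the spindle opposite
- handle_grip (a point): point on the handle's upright turning axis, 101 mm above the counter, where to grip. The grip is a bar 60 mm long in the pointer's direction, 14 mm wide, flat-sided, 79 to 115 mm above the counter; below it a round red collar, radius 27 mm, top at 79 mm, turns with it
- spindle: centring spindle, fixed: green housing 150 x 150 x 50 mm on two foot bars 190 mm long along y, round steel splash pan on it (radius 72 mm, rim 64 mm above the counter), and in the middle the upright black bakelite cup (outer radius 34 mm, rim 108 mm above the counter) that holds the blocked lens. Origin under its centre, z up. It does not turn
- cup_seat (a point): centre of the flat floor of the black cup, 102 mm above the counter; the recess is 27 mm in radius and 6 mm deep
- blocked_lens: the work, 150 to 210 g: frosted glass disc 50 mm in diameter, 10 mm thick, under a brass block (36 mm diameter, 8 mm) with a round brass shank (16 mm diameter, 42 mm long). Origin at the centre of the bare glass face, z along the shank away from the glass: glass z 0 to 10 mm, block to 18, shank to 60. Starts loose in the cup, face down, shank top 162 mm above the counter; lifts straight out
- lens_glass: the glass disc of the blocked lens alone, fast to it, same origin and axes; not to be touched
- shank (a point): point on the shank's axis 42 mm from the glass face, where to grip it (18 mm below the shank's end, 24 mm above the brass block)
- camera_stand: stand of the inspection camera, fixed: black base plate 120 x 150 mm, 12 mm thick, with a steel post 20 mm in diameter and 232 mm high at its x = 20, y = 60 mm. Origin at the centre of the underside, z up. Its yaw is within 0.4 of 0.
- inspection_camera: camera head on the post: black ring light 72 mm in diameter with a white ring, around the window. Origin at the window's centre, level with the ring's front; z = line of sight, outwards, leaning 30 degrees from vertical towards the stand's -x side (the robot); y level. Window 120 to 182 mm above the counter, varying; rigid. The glass face belongs at x = y = 0, z = 0.120 here, lens z along this z
- lens_gauge: bystander: aluminium lens gauge lying on its back, round body 58 mm in diameter, 23 mm high, with chrome and white dial face, and a foot block with pins reaching 62 mm from its centre in -x; origin under the centre of the dial
- spare_blank: bystander: loose frosted glass disc 60 mm in diameter, 12 mm thick, flat on the counter; origin at the centre of its underside
- spare_cup: bystander: small empty black bakelite cup 56 mm in diameter, 30 mm high, upright on the counter; origin at the centre of its underside

How it is judged:
By the outcome, as a careful person would: the job done as asked, in the order asked, and still so for the second after the job is handed in, while the arm keeps its last pose, push and grip.
It also fails if it takes over 51 s, if anything falls off the work surface, if the arm or the gripper's body presses on something with over 40 N, if the wrist force passes 120 N, or if a joint passes its speed limit or range.

## Working session

There is one attempt and no reset: what is moved stays moved. The work goes in short steps, Python scripts to look and compute and a shell command to move; the robot and the scene stay as the last step left them, time stands still between calls to the robot, and variables do not carry over. Pictures are saved under pics/ and viewed, about 8 in all and at most 12, crops included, and the job is handed in when it is done.

```bash
mkdir -p pics; ls
cat > h.py <<'E'
import numpy as np, cv2
from station import *
def world(c, uv, z=None):
    """pixels Nx2 -> world points by depth, or intersect plane z"""
    uv=np.asarray(uv,float).reshape(-1,1,2)
    n=cv2.undistortPoints(uv,c["camera_matrix"],np.array(c["D"],float)).reshape(-1,2)
    T=np.array(c["cam_to_world"]); r=np.c_[n,np.ones(len(n))]
    if z is None:
        p=uv.reshape(-1,2).round().astype(int); d=c["range_z"][p[:,1],p[:,0]]
        return (r*d[:,None])@T[:3,:3].T+T[:3,3]
    w=r@T[:3,:3].T
    return T[:3,3]+w*((z-T[2,3])/w[:,2])[:,None]
def cloud(c, mask):
    v,u=np.nonzero(mask&(c["range_z"]>0)); uv=np.c_[u,v]
    return world(c,uv),uv
E
python3 - <<'E'
from h import *
o=get_obs(); print({k:np.round(v,3) for k,v in o.items()}, tcp_to_tips)
ims=[]
for n in ["scene","top"]:
    c=read_camera(n); im=c["pixels"].copy()
    print(n,np.round(c["cam_to_world"],2).tolist())
    for l in ["isolator_box","isolator_handle","spindle","blocked_lens","camera_stand","inspection_camera","lens_gauge","spare_blank","spare_cup"]:
        for d in cut_out(n,l)[:1]:
            P,_=cloud(c,d["mask"])
            print(l,round(d["conf"],2),np.round(d["box"]),len(P),np.round(np.median(P,0),3) if len(P) else "", np.round(np.percentile(P,[2,98],axis=0),3).tolist() if len(P) else "")
            b=d["box"]; cv2.putText(im,l[:9],(int(b[0]),int(b[1])),0,.4,(255,0,255),1)
    cv2.imwrite(f"pics/{n}0.png",im)
E
```

```text
pics
{'t': np.float64(0.0), 'q': array([ 1.003,  0.478,  0.022,  1.556, -0.011,  1.109, -0.083]), 'joint_vel': array([ 0.001,  0.001, -0.   , -0.   ,  0.001, -0.   ,  0.   ]), 'joint_torque': array([ 0.0000e+00, -5.9645e+01,  1.6080e+00, -2.8119e+01,  1.2000e-02,
        9.0000e-03,  0.0000e+00]), 'eef_pos': array([ 0.299, -0.604,  0.249]), 'tool_rot': array([-0.161, -0.688, -0.162,  0.689]), 'contact_force': array([0.515, 0.4  , 0.23 ]), 'torque': array([-0.017, -0.006, -0.041]), 'gripper_width': np.float64(1.0)} 0.019
scene [[-0.13, 0.73, -0.67, 1.09], [0.99, 0.1, -0.09, 0.08], [0.01, -0.67, -0.74, 0.66], [0.0, 0.0, 0.0, 1.0]]
isolator_box 0.85 [184. 190.  60.  77.] 2608 [ 0.522 -0.203  0.066] [[0.45, -0.269, 0.004], [0.578, -0.156, 0.115]]
isolator_handle 0.83 [179. 164.  25.  27.] 463 [ 0.503 -0.211  0.08 ] [[0.472, -0.241, 0.072], [0.523, -0.193, 0.116]]
spindle 0.87 [390. 217. 102.  82.] 5224 [0.557 0.22  0.051] [[0.463, 0.151, 0.006], [0.605, 0.313, 0.107]]
blocked_lens 0.57 [396. 182.  26.  35.] 575 [0.53  0.231 0.119] [[0.503, 0.211, 0.104], [0.548, 0.256, 0.162]]
camera_sta
[... 973 characters left out ...]
], [0.596, 0.307, 0.109]]
blocked_lens 0.96 [174. 261.  27.  26.] 497 [0.521 0.227 0.118] [[0.501, 0.209, 0.105], [0.545, 0.253, 0.164]]
camera_stand 0.95 [290. 206.  73.  66.] 3704 [ 0.642 -0.002  0.015] [[0.596, -0.077, 0.009], [0.713, 0.064, 0.231]]
inspection_camera 0.86 [284. 195.  55.  42.] 1365 [ 0.646 -0.004  0.166] [[0.613, -0.041, 0.099], [0.695, 0.059, 0.186]]
lens_gauge 0.76 [282. 291.  25.  38.] 673 [0.475 0.016 0.022] [[0.434, -0.01, 0.012], [0.505, 0.038, 0.026]]
spare_blank 0.67 [193. 174.  28.  28.] 571 [0.734 0.227 0.012] [[0.706, 0.2, 0.0], [0.764, 0.256, 0.016]]
spare_cup 0.93 [413. 180.  28.  28.] 528 [ 0.725 -0.278  0.022] [[0.699, -0.303, 0.002], [0.748, -0.25, 0.032]]
```

View pics/top0.png

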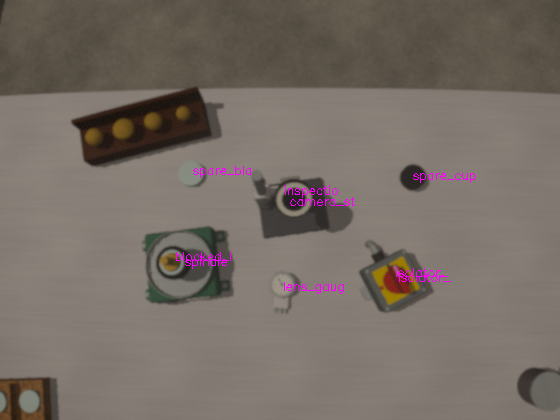

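View pics/scene0.png

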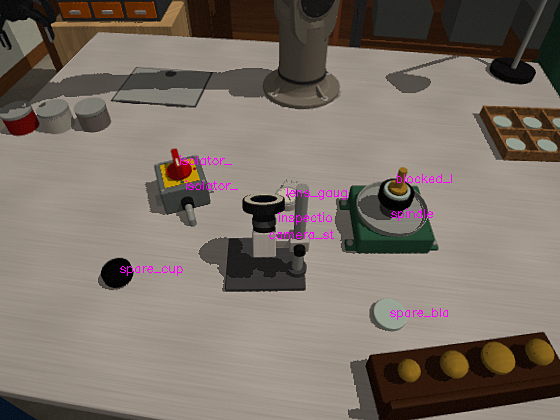

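Run:
```python
from h import *
from scipy.spatial.transform import Rotation as R
q=get_obs()["tool_rot"]; print(R.from_quat(q[[1,2,3,0]]).as_matrix().round(3))
def top(n,l,lo,hi):
    c=read_camera(n); d=cut_out(n,l)[0]; P,uv=cloud(c,d["mask"]); k=(P[:,2]>lo)&(P[:,2]<hi); return P[k],c
for n in ["scene","top"]:
    P,c=top(n,"isolator_handle",.105,.122)
    (cx,cy),(w,h),a=cv2.minAreaRect((P[:,:2]*1000).astype(np.float32)); bx=cv2.boxPoints(((cx,cy),(w,h),a))
    u,s,v=np.linalg.svd(P[:,:2]-P[:,:2].mean(0)); print(n,"handle",len(P),cx,cy,w,h,a,P.mean(0).round(4),"dir",np.degrees(np.arctan2(v[0,1],v[0,0])))
    P,c=top(n,"isolator_box",.06,.074)
    (cx,cy),(w,h),a=cv2.minAreaRect((P[:,:2]*1000).astype(np.float32)); print("box",len(P),cx,cy,w,h,a)
    P,c=top(n,"blocked_lens",.15,.17); print("shank top",len(P),P.mean(0).round(4),np.ptp(P,axis=0))
    P,c=top(n,"blocked_lens",.105,.13); print("block",len(P),cv2.minEnclosingCircle((P[:,:2]*1000).astype(np.float32)))
    P,c=top(n,"camera_stand",.009,.015)
    (cx,cy),(w,h),a=cv2.minAreaRect((P[:,:2]*1000).astype(np.float32)); print("base",len(P),cx,cy,w,h,a)
    P,c=top(n,"camera_stand",.19,.24); print("post top",len(P),P.mean(0).round(4),P.max(0))
    c=read_camera(n); 
    for d in cut_out(n,"inspection_camera")[:1]:
        m=d["mask"]; im=c["pixels"]; g=im.min(2); P,uv=cloud(c,m&(g>150)); print("ring white",len(P),P.mean(0).round(4),P.min(0).round(3),P.max(0).round(3))
        if len(P)>10: u,s,v=np.linalg.svd(P-P.mean(0)); print("normal",v[2],s)
```

```text
[[ 0.     0.444 -0.896]
 [-0.    -0.896 -0.444]
 [-1.     0.    -0.   ]]
scene handle 147 496.1431884765625 -216.82540893554688 59.31352233886719 14.046524047851562 27.62435531616211 [ 0.5    -0.2149  0.1134] dir 27.757678110206374
box 1148 493.7071533203125 -217.82794189453125 102.60760498046875 100.20455932617188 27.362913131713867
shank top 76 [0.5261 0.2321 0.1587] [0.01415829 0.01498595 0.01367221]
block 392 ((521.4644165039062, 234.44935607910156), 28.592552185058594)
base 2797 658.1107788085938 -4.8683013916015625 119.52263641357422 150.37249755859375 8.732186317443848
post top 328 [0.6729 0.0568 0.2166] [0.67832193 0.06635075 0.23313619]
ring white 69 [0.6508 0.0171 0.1121] [ 0.512 -0.054 -0.001] [0.683 0.072 0.184]
normal [ 0.49364811 -0.75138261 -0.43787636] [0.54162626 0.28713898 0.13459488]
top handle 232 494.61328125 -217.76153564453125 57.42180633544922 14.958036422729492 27.688316345214844 [ 0.4933 -0.2171  0.1142] dir -152.91204928664135
box 1724 492.11798095703125 -218.8096160888672 99.65414428710938 100.9510498046875 27.284523010253906
shank top 63 [0.5218 0.2307 0.
[... 418 characters left out ...]
      ~~~~~^^^^^^
  File "h.py", line 6, in world
    n=cv2.undistortPoints(uv,c["camera_matrix"],np.array(c["D"],float)).reshape(-1,2)
      ~~~~~~~~~~~~~~~~~~~^^^^^^^^^^^^^^^^^^^^^^^^^^^^^^^^^^^^^^^^^^^^^^
cv2.error: OpenCV(4.12.0) /io/opencv/modules/calib3d/src/undistort.dispatch.cpp:347: error: (-215:Assertion failed) CV_IS_MAT(_src) && CV_IS_MAT(_dst) && (_src->rows == 1 || _src->cols == 1) && (_dst->rows == 1 || _dst->cols == 1) && _src->cols + _src->rows - 1 == _dst->rows + _dst->cols - 1 && (CV_MAT_TYPE(_src->type) == CV_32FC2 || CV_MAT_TYPE(_src->type) == CV_64FC2) && (CV_MAT_TYPE(_dst->type) == CV_32FC2 || CV_MAT_TYPE(_dst->type) == CV_64FC2) in function 'cvUndistortPointsInternal'
```

The top view shows the spindle at about (185,265), the camera head at (290,198), the isolator at (398,280) and the gauge at (283,290). The scene view agrees, and the measured sizes and heights match the data. Next I move above the handle.

```bash
python3 -m jog '[{"dx":0.04,"dy":0.08,"rz":1.2},{"dx":0.07,"dy":0.14,"rz":1.2},{"dx":0.1,"dy":0.19,"rz":1.2},{"dx":0.12,"dy":0.24,"rz":1.2},{"dx":0.145,"dy":0.29,"rz":1.2},{"dx":0.165,"dy":0.33,"rz":1.2},{"dx":0.185,"dy":0.365,"rz":1.2},{"dx":0.194,"dy":0.387,"rz":1.2},{"dx":0.194,"dy":0.387,"rz":1.2},{"dx":0.194,"dy":0.387,"rz":1.2}]'
python3 - <<'E'
from h import *
o=get_obs(); print(o["q"].round(2))
c=read_camera("wrist"); cv2.imwrite("pics/w1.png",c["pixels"])
d=cut_out("wrist","isolator_handle")
if d:
    P,_=cloud(c,d[0]["mask"]); P=P[(P[:,2]>.105)&(P[:,2]<.122)]; print(d[0]["conf"],len(P),cv2.minAreaRect((P[:,:2]*1000).astype(np.float32)),P.mean(0).round(4))
c=read_camera("top")
m=cut_out("top","inspection_camera")[0]["mask"]; im=c["pixels"]
P,uv=cloud(c,m); k=P[:,2]>.1; print(np.percentile(im.min(2)[m],[5,25,50,75,95]))
E
```

```text
[ 1.    0.48  0.02  1.56 -0.01  1.11 -0.08]
[ 32.    43.25  76.   108.   119.  ]$[0]: bad value
```

```bash
python3 -m jog '[{"gripper":0,"dx":0.04,"dy":0.08,"dz":0,"rx":0,"ry":0,"rz":1.2},{"gripper":0,"dx":0.08,"dy":0.16,"dz":0,"rx":0,"ry":0,"rz":1.2},{"gripper":0,"dx":0.12,"dy":0.24,"dz":0,"rx":0,"ry":0,"rz":1.2},{"gripper":0,"dx":0.16,"dy":0.32,"dz":0,"rx":0,"ry":0,"rz":1.2},{"gripper":0,"dx":0.194,"dy":0.387,"dz":0,"rx":0,"ry":0,"rz":1.2},{"gripper":0,"dx":0.194,"dy":0.387,"dz":0,"rx":0,"ry":0,"rz":1.2},{"gripper":0,"dx":0.194,"dy":0.387,"dz":0,"rx":0,"ry":0,"rz":1.2},{"gripper":0,"dx":0.194,"dy":0.387,"dz":0,"rx":0,"ry":0,"rz":1.2},{"gripper":0,"dx":0.194,"dy":0.387,"dz":0,"rx":0,"ry":0,"rz":1.2},{"gripper":0,"dx":0.194,"dy":0.387,"dz":0,"rx":0,"ry":0,"rz":1.2}]'
python3 - <<'E'
from h import *
o=get_obs(); print(o["q"].round(2))
c=read_camera("wrist"); cv2.imwrite("pics/w1.png",c["pixels"])
d=cut_out("wrist","isolator_handle")
if d:
    P,_=cloud(c,d[0]["mask"]); P=P[(P[:,2]>.105)&(P[:,2]<.122)]; print(d[0]["conf"],len(P),cv2.minAreaRect((P[:,:2]*1000).astype(np.float32)),P.mean(0).round(4))
E
```

```text
t: 3.6
eef_pos: [0.4963, -0.212, 0.2507]
tool_rot: [0.171, 0.687, 0.172, -0.685]
contact_force: [0.3, 0.7, 0.3]
gripper_width: 0.996
[ 0.44  0.26 -0.17  1.87  0.05  1.01 -0.84]
0.96 1428 ((495.2043762207031, -217.7235107421875), (59.35626220703125, 13.945541381835938), 27.972381591796875) [ 0.497  -0.2163  0.1153]
```

View pics/w1.png

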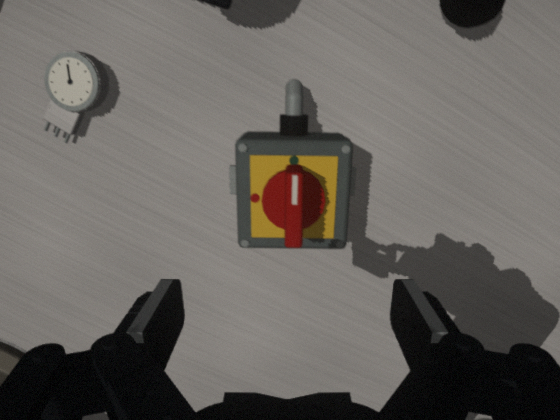

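The wrist view shows the handle at (294,205), pointer on the green dot (294,160) and the red dot at (255,198). The measured centre and bar direction agree with the earlier ones. Next I descend over the bar.

```bash
python3 -c "
from station import *; o=get_obs(); print(o['eef_pos'],o['joint_vel'].round(3))"
python3 -m jog '[{"gripper":0,"dx":0.001,"dy":0,"dz":-0.03,"rx":0,"ry":0,"rz":0},{"gripper":0,"dx":0.001,"dy":0,"dz":-0.06,"rx":0,"ry":0,"rz":0},{"gripper":0,"dx":0.001,"dy":0,"dz":-0.09,"rx":0,"ry":0,"rz":0},{"gripper":0,"dx":0.001,"dy":0,"dz":-0.12,"rx":0,"ry":0,"rz":0},{"gripper":0,"dx":0.001,"dy":0,"dz":-0.135,"rx":0,"ry":0,"rz":0},{"gripper":0,"dx":0.001,"dy":0,"dz":-0.146,"rx":0,"ry":0,"rz":0},{"gripper":0,"dx":0.001,"dy":0,"dz":-0.146,"rx":0,"ry":0,"rz":0},{"gripper":0,"dx":0.001,"dy":0,"dz":-0.146,"rx":0,"ry":0,"rz":0}]'
```

```text
[ 0.49377213 -0.21751887  0.25041954] [0.031 0.002 0.037 0.003 0.006 0.002 0.003]
t: 4.5
eef_pos: [0.4947, -0.2188, 0.1049]
tool_rot: [0.168, 0.687, 0.168, -0.687]
contact_force: [-0.3, -0.8, -0.1]
gripper_width: 1.002
```

Well positioned, so I close the jaws on the bar.

```bash
python3 -m jog '[{"gripper":1,"dx":0,"dy":0.001,"dz":0,"rx":0,"ry":0,"rz":0},{"gripper":1,"dx":0,"dy":0.001,"dz":0,"rx":0,"ry":0,"rz":0},{"gripper":1,"dx":0,"dy":0.001,"dz":0,"rx":0,"ry":0,"rz":0},{"gripper":1,"dx":0,"dy":0.001,"dz":0,"rx":0,"ry":0,"rz":0},{"gripper":1,"dx":0,"dy":0.001,"dz":0,"rx":0,"ry":0,"rz":0},{"gripper":1,"dx":0,"dy":0.001,"dz":0,"rx":0,"ry":0,"rz":0},{"gripper":1,"dx":0,"dy":0.001,"dz":0,"rx":0,"ry":0,"rz":0},{"gripper":1,"dx":0,"dy":0.001,"dz":0,"rx":0,"ry":0,"rz":0}]' 40
```

```text
t: 5.3
eef_pos: [0.4951, -0.2177, 0.1047]
tool_rot: [0.169, 0.687, 0.168, -0.686]
contact_force: [0.6, -2.6, 2.5]
gripper_width: 0.155
```

```bash
python3 -m jog '[{"gripper":1,"dx":0,"dy":0,"dz":0,"rx":0,"ry":0,"rz":8},{"gripper":1,"dx":0,"dy":0,"dz":0,"rx":0,"ry":0,"rz":16},{"gripper":1,"dx":0,"dy":0,"dz":0,"rx":0,"ry":0,"rz":24},{"gripper":1,"dx":0,"dy":0,"dz":0,"rx":0,"ry":0,"rz":32},{"gripper":1,"dx":0,"dy":0,"dz":0,"rx":0,"ry":0,"rz":40},{"gripper":1,"dx":0,"dy":0,"dz":0,"rx":0,"ry":0,"rz":48},{"gripper":1,"dx":0,"dy":0,"dz":0,"rx":0,"ry":0,"rz":56},{"gripper":1,"dx":0,"dy":0,"dz":0,"rx":0,"ry":0,"rz":64},{"gripper":1,"dx":0,"dy":0,"dz":0,"rx":0,"ry":0,"rz":72},{"gripper":1,"dx":0,"dy":0,"dz":0,"rx":0,"ry":0,"rz":80}]'
python3 -m jog '[{"gripper":1,"dx":0,"dy":0,"dz":0,"rx":0,"ry":0,"rz":6},{"gripper":1,"dx":0,"dy":0,"dz":0,"rx":0,"ry":0,"rz":9.5},{"gripper":1,"dx":0,"dy":0,"dz":0,"rx":0,"ry":0,"rz":9.5},{"gripper":1,"dx":0,"dy":0,"dz":0,"rx":0,"ry":0,"rz":9.5}]'
```

```text
t: 6.3
eef_pos: [0.491, -0.2161, 0.1046]
tool_rot: [0.569, 0.414, 0.574, -0.418]
contact_force: [-12.6, 2.5, 19.0]
gripper_width: 0.157
t: 6.7
eef_pos: [0.4905, -0.2164, 0.1046]
tool_rot: [0.601, 0.367, 0.606, -0.371]
contact_force: [-12.7, 1.3, 20.5]
gripper_width: 0.156
```

```bash
python3 -m jog '[{"gripper":0,"dx":0,"dy":0,"dz":0,"rx":0,"ry":0,"rz":0},{"gripper":0,"dx":0,"dy":0,"dz":0,"rx":0,"ry":0,"rz":0},{"gripper":0,"dx":0,"dy":0,"dz":0,"rx":0,"ry":0,"rz":0},{"gripper":0,"dx":0,"dy":0,"dz":0,"rx":0,"ry":0,"rz":0},{"gripper":0,"dx":0,"dy":0,"dz":0,"rx":0,"ry":0,"rz":0},{"gripper":0,"dx":0,"dy":0,"dz":0,"rx":0,"ry":0,"rz":0},{"gripper":0,"dx":0,"dy":0,"dz":0.04,"rx":0,"ry":0,"rz":0},{"gripper":0,"dx":0,"dy":0,"dz":0.09,"rx":0,"ry":0,"rz":0},{"gripper":0,"dx":0,"dy":0,"dz":0.14,"rx":0,"ry":0,"rz":0},{"gripper":0,"dx":0,"dy":0,"dz":0.15,"rx":0,"ry":0,"rz":0}]'
python3 -m jog '[{"gripper":0,"dx":0,"dy":0,"dz":0.01,"rx":0,"ry":0,"rz":0},{"gripper":0,"dx":0,"dy":0,"dz":0.01,"rx":0,"ry":0,"rz":0}]'
python3 - <<'E'
from h import *
o=get_obs(); print(o["q"].round(2),o["eef_pos"])
c=read_camera("wrist"); cv2.imwrite("pics/w2.png",c["pixels"])
d=cut_out("wrist","isolator_handle")
if d:
    P,_=cloud(c,d[0]["mask"]); P=P[(P[:,2]>.105)&(P[:,2]<.122)]; print(d[0]["conf"],len(P),cv2.minAreaRect((P[:,:2]*1000).astype(np.float32)),P.mean(0).round(4))
    d=cut_out("wrist","isolator_box")[0]
    P,_=cloud(c,d["mask"]); P=P[(P[:,2]>.06)&(P[:,2]<.075)];print(cv2.minAreaRect((P[:,:2]*1000).astype(np.float32)))
E
```

```text
t: 7.7
eef_pos: [0.4976, -0.2173, 0.2602]
tool_rot: [0.606, 0.37, 0.6, -0.369]
contact_force: [0.9, -0.8, -0.5]
gripper_width: 0.999
t: 7.9
eef_pos: [0.4946, -0.217, 0.2646]
tool_rot: [0.603, 0.369, 0.603, -0.369]
contact_force: [0.6, -0.5, -0.4]
gripper_width: 1.0
[ 0.81  0.3  -0.61  1.83  0.2   1.07  0.59] [ 0.49463626 -0.21703608  0.2646261 ]
0.68 1303 ((491.0856018066406, -216.63026428222656), (13.352478981018066, 59.05028533935547), 27.140626907348633) [ 0.4905 -0.215   0.1155]
((492.2580871582031, -218.12057495117188), (100.25144958496094, 99.35917663574219), 27.197534561157227)
```

View pics/w2.png

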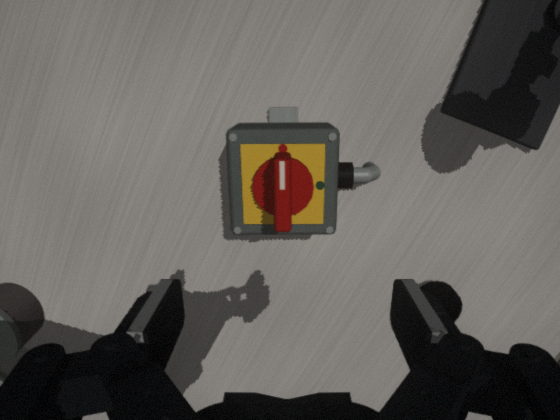

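The pointer at (282,165) is on the red dot (282,148). The bar direction is 117.1° against box yaw 27.2° + 90°, so the isolator is fully OFF. Next I go over the lens.

```bash
python3 -m jog '[{"gripper":0,"dx":0.003,"dy":0.045,"dz":0,"rx":0,"ry":0,"rz":-8},{"gripper":0,"dx":0.006,"dy":0.09,"dz":0,"rx":0,"ry":0,"rz":-16},{"gripper":0,"dx":0.009,"dy":0.135,"dz":0,"rx":0,"ry":0,"rz":-24},{"gripper":0,"dx":0.012,"dy":0.18,"dz":0,"rx":0,"ry":0,"rz":-32},{"gripper":0,"dx":0.015,"dy":0.225,"dz":0,"rx":0,"ry":0,"rz":-40},{"gripper":0,"dx":0.018,"dy":0.27,"dz":0,"rx":0,"ry":0,"rz":-48},{"gripper":0,"dx":0.021,"dy":0.315,"dz":0,"rx":0,"ry":0,"rz":-56},{"gripper":0,"dx":0.024,"dy":0.36,"dz":0,"rx":0,"ry":0,"rz":-64},{"gripper":0,"dx":0.026,"dy":0.405,"dz":0,"rx":0,"ry":0,"rz":-72},{"gripper":0,"dx":0.028,"dy":0.4485,"dz":0,"rx":0,"ry":0,"rz":-80}]'
python3 -m jog '[{"gripper":0,"dx":0,"dy":0,"dz":0,"rx":0,"ry":0,"rz":-8},{"gripper":0,"dx":0,"dy":0,"dz":0,"rx":0,"ry":0,"rz":-16},{"gripper":0,"dx":0,"dy":0,"dz":0,"rx":0,"ry":0,"rz":-24},{"gripper":0,"dx":0,"dy":0,"dz":0,"rx":0,"ry":0,"rz":-28.4},{"gripper":0,"dx":0,"dy":0,"dz":0,"rx":0,"ry":0,"rz":-28.4},{"gripper":0,"dx":0,"dy":0,"dz":0,"rx":0,"ry":0,"rz":-28.4},{"gripper":0,"dx":0,"dy":0,"dz":0,"rx":0,"ry":0,"rz":-28.4}]'
python3 - <<'E'
from h import *
o=get_obs(); print(o["q"].round(2),o["eef_pos"])
c=read_camera("wrist"); cv2.imwrite("pics/w3.png",c["pixels"])
for l in ["blocked_lens","spindle"]:
  for d in cut_out("wrist",l)[:1]:
    P,_=cloud(c,d["mask"])
    for lo,hi in [(.157,.168),(.124,.133),(.104,.113),(.058,.068)]:
      Q=P[(P[:,2]>lo)&(P[:,2]<hi)]
      if len(Q)>5: print(l,round(d["conf"],2),lo,len(Q),cv2.minEnclosingCircle((Q[:,:2]*1000).astype(np.float32)),Q.mean(0).round(4))
E
```

```text
t: 9.05
eef_pos: [0.5219, 0.2283, 0.2626]
tool_rot: [-0.235, -0.666, -0.235, 0.668]
contact_force: [1.6, 0.0, -0.5]
gripper_width: 1.004
t: 9.75
eef_pos: [0.5223, 0.227, 0.2637]
tool_rot: [-0.067, -0.704, -0.067, 0.704]
contact_force: [0.4, -0.6, -0.9]
gripper_width: 0.996
[-0.12  0.34 -0.5   1.77  0.18  1.08 -2.06] [0.52230629 0.22702002 0.26369525]
blocked_lens 0.94 0.157 474 ((523.3822631835938, 233.04104614257812), 8.02579402923584) [0.5241 0.2331 0.1624]
blocked_lens 0.94 0.124 67 ((525.3465576171875, 233.2447967529297), 7.456915855407715) [0.5293 0.2337 0.1286]
blocked_lens 0.94 0.104 855 ((522.3208618164062, 232.39370727539062), 26.313037872314453) [0.5295 0.2333 0.1117]
spindle 0.66 0.104 2075 ((523.021240234375, 233.28073120117188), 34.044612884521484) [0.5258 0.2336 0.1084]
spindle 0.66 0.058 2018 ((522.9424438476562, 232.85995483398438), 71.96420288085938) [0.5165 0.233  0.0629]
```

View pics/w3.png

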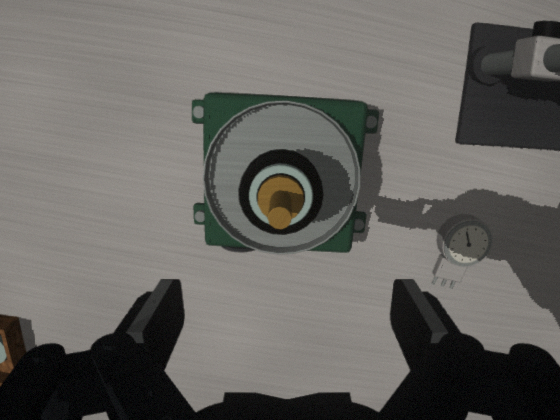

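The shank top is at (281,217), over the cup centre at (283,195). The lens axis at (0.523, 0.233) agrees with the cup and pan circles.

```bash
python3 -c "
from station import *; o=get_obs(); print(o['eef_pos'],o['joint_vel'].round(3),o['tool_rot'].round(4))"
python3 -m jog '[{"gripper":0,"dx":0,"dy":0.003,"dz":-0.03,"rx":0,"ry":0,"rz":0},{"gripper":0,"dx":0,"dy":0.003,"dz":-0.06,"rx":0,"ry":0,"rz":0},{"gripper":0,"dx":0,"dy":0.003,"dz":-0.08,"rx":0,"ry":0,"rz":0},{"gripper":0,"dx":0,"dy":0.003,"dz":-0.1,"rx":0,"ry":0,"rz":0},{"gripper":0,"dx":0,"dy":0.003,"dz":-0.11,"rx":0,"ry":0,"rz":0},{"gripper":0,"dx":0,"dy":0.003,"dz":-0.115,"rx":0,"ry":0,"rz":0},{"gripper":0,"dx":0,"dy":0.003,"dz":-0.115,"rx":0,"ry":0,"rz":0},{"gripper":0,"dx":0,"dy":0.003,"dz":-0.115,"rx":0,"ry":0,"rz":0},{"gripper":0,"dx":0,"dy":0.003,"dz":-0.115,"rx":0,"ry":0,"rz":0}]'
python3 -c "
from station import *; o=get_obs(); print(o['eef_pos'],o['joint_vel'].round(3),o['tool_rot'].round(4))"
```

```text
[0.52251337 0.22704833 0.26415945] [ 0.001 -0.002  0.     0.     0.     0.001 -0.003] [-0.0667 -0.7039 -0.0667  0.704 ]
t: 10.8
eef_pos: [0.5231, 0.2305, 0.1503]
tool_rot: [0.066, 0.705, 0.067, -0.703]
contact_force: [0.2, 0.5, 0.8]
gripper_width: 1.001
[0.52311999 0.23045548 0.15033401] [ 0.     0.001  0.001  0.002  0.001 -0.003 -0.002] [ 0.0663  0.7046  0.0667 -0.7034]
```

```bash
python3 -m jog '[{"gripper":0,"dx":0,"dy":0.0027,"dz":-0.0045,"rx":0,"ry":0,"rz":0},{"gripper":0,"dx":0,"dy":0.0027,"dz":-0.0045,"rx":0,"ry":0,"rz":0},{"gripper":1,"dx":0,"dy":0.0027,"dz":-0.0045,"rx":0,"ry":0,"rz":0},{"gripper":1,"dx":0,"dy":0.0027,"dz":-0.0045,"rx":0,"ry":0,"rz":0},{"gripper":1,"dx":0,"dy":0.0027,"dz":-0.0045,"rx":0,"ry":0,"rz":0},{"gripper":1,"dx":0,"dy":0.0027,"dz":-0.0045,"rx":0,"ry":0,"rz":0},{"gripper":1,"dx":0,"dy":0.0027,"dz":-0.0045,"rx":0,"ry":0,"rz":0},{"gripper":1,"dx":0,"dy":0.0027,"dz":-0.0045,"rx":0,"ry":0,"rz":0},{"gripper":1,"dx":0,"dy":0.0027,"dz":-0.0045,"rx":0,"ry":0,"rz":0},{"gripper":1,"dx":0,"dy":0.0027,"dz":-0.0045,"rx":0,"ry":0,"rz":0}]' 70
python3 -c "
from station import *; o=get_obs(); print(o['eef_pos'],o['contact_force'].round(1),o['torque'].round(2))"
```

```text
t: 11.8
eef_pos: [0.5226, 0.2329, 0.145]
tool_rot: [0.066, 0.704, 0.067, -0.704]
contact_force: [-0.4, 0.6, 1.5]
gripper_width: 0.169
[0.5226447  0.23287707 0.1449654 ] [-0.4  0.6  1.5] [ 0.02 -0.02  0.02]
```

```bash
python3 -m jog '[{"gripper":1,"dx":0,"dy":0,"dz":0.005,"rx":0,"ry":0,"rz":0},{"gripper":1,"dx":0,"dy":0,"dz":0.015,"rx":0,"ry":0,"rz":0},{"gripper":1,"dx":0,"dy":0,"dz":0.035,"rx":0,"ry":0,"rz":0},{"gripper":1,"dx":0,"dy":0,"dz":0.06,"rx":0,"ry":0,"rz":0},{"gripper":1,"dx":0,"dy":0,"dz":0.09,"rx":0,"ry":0,"rz":0},{"gripper":1,"dx":0,"dy":0,"dz":0.12,"rx":0,"ry":0,"rz":0},{"gripper":1,"dx":0,"dy":0,"dz":0.145,"rx":0,"ry":0,"rz":0},{"gripper":1,"dx":0,"dy":0,"dz":0.16,"rx":0,"ry":0,"rz":0},{"gripper":1,"dx":0,"dy":0,"dz":0.165,"rx":0,"ry":0,"rz":0},{"gripper":1,"dx":0,"dy":0,"dz":0.165,"rx":0,"ry":0,"rz":0}]'
python3 - <<'E'
from h import *
o=get_obs(); print(o["q"].round(2),o["eef_pos"],o["gripper_width"],o["contact_force"].round(2))
vis=[]
for n in ["scene","top"]:
    c=read_camera(n); im=c["pixels"]
    np.savez(f"{n}.npz",**{k:np.array(v) for k,v in c.items()})
    for l in ["inspection_camera","blocked_lens"]:
      for d in cut_out(n,l)[:1]:
        P,_=cloud(c,d["mask"]); print(n,l,round(d["conf"],2),np.round(d["box"]),len(P),np.percentile(P,[2,50,98],axis=0).round(3).tolist())
        np.save(f"{n}_{l}.npy",d["mask"])
        if l[0]=="i":
            b=np.array(d["box"]).astype(int); cr=im[max(0,b[1]-45):b[1]+45,max(0,b[0]-45):b[0]+45]; vis.append(cv2.resize(cr,(360,360),interpolation=cv2.INTER_CUBIC)); print("crop origin",b-45)
cv2.imwrite("pics/head.png",np.hstack(vis))
E
```

```text
t: 12.8
eef_pos: [0.5225, 0.2328, 0.3099]
tool_rot: [0.067, 0.704, 0.067, -0.704]
contact_force: [-0.9, -1.0, -1.3]
gripper_width: 0.165
[-0.12  0.3  -0.51  1.71  0.16  1.17 -2.05] [0.52245305 0.2328275  0.30991644] 0.1645392476126761 [-0.86 -1.05 -1.26]
scene inspection_camera 0.58 [277. 225.  67.  65.] 2419 [[0.574, -0.038, 0.001], [0.674, 0.004, 0.13], [0.702, 0.071, 0.184]]
crop origin [231 179  21  20]
scene blocked_lens 0.57 [420. 110.  32.  47.] 662 [[0.515, 0.212, 0.267], [0.533, 0.234, 0.281], [0.548, 0.256, 0.327]]
top inspection_camera 0.93 [284. 196.  57.  41.] 1406 [[0.613, -0.04, 0.1], [0.648, -0.004, 0.166], [0.697, 0.066, 0.186]]
crop origin [238 150  11  -4]
top blocked_lens 0.7 [144. 261.  30.  23.] 323 [[0.499, 0.207, 0.108], [0.51, 0.224, 0.276], [0.526, 0.26, 0.296]]
```

View pics/head.png

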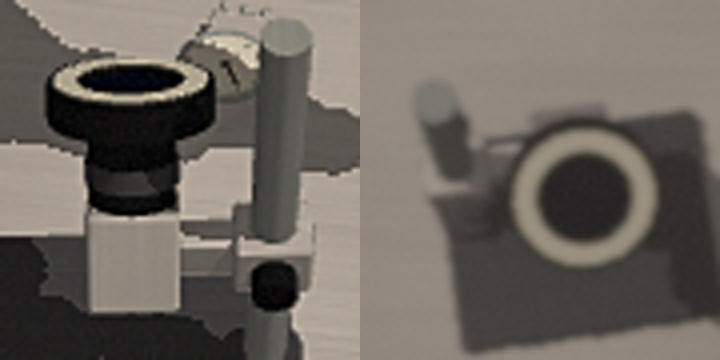

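Both crops show the ring: a near-round ring centred at about (294,199) in the top picture and a flat ellipse centred at about (264,200) in the scene picture. Next I fit the ring.

```bash
cat > ring.py <<'E'
from h import *
from scipy.spatial.transform import Rotation as R
C={n:dict(np.load(f"{n}.npz")) for n in ["scene","top"]}
def ring(n,seed,half,th):
    c=C[n]; im=c["pixels"].astype(int); g=im.min(2); H,S=g.shape
    m=np.zeros((H,S),np.uint8); y,x=seed; a,b=half
    m[y-b:y+b+1,x-a:x+a+1]=(g>th)[y-b:y+b+1,x-a:x+a+1]
    # ring depth: only points well above counter
    v,u=np.nonzero(m); P=world(c,np.c_[u,v]); k=P[:,2]>.10; m[v[~k],u[~k]]=0
    nl,lab,st,_=cv2.connectedComponentsWithStats(m); i=1+np.argmax(st[1:,4]); m=(lab==i)
    cs,_=cv2.findContours(m.astype(np.uint8),cv2.RETR_EXTERNAL,cv2.CHAIN_APPROX_NONE)
    e=cv2.fitEllipse(max(cs,key=len)); P,uv=cloud(c,m); return e,P,m,c
yaw=np.radians(8.7); nv=R.from_euler("z",yaw).apply([-.5,0,.8660254])
es={}
for n,seed,half,th in [("scene",(200,264),(24,14),110),("top",(199,294),(21,21),85)]:
    e,P,m,c=ring(n,seed,half,th); ce=np.array(e[0]); es[n]=(c,ce)
    med=np.median(P,0); k=np.abs((P-med)@nv)<.008; Q=P[k]; u,s,v=np.linalg.svd(Q-Q.mean(0),full_matrices=False)
    print(n,"ellipse",np.round(e[0],1),np.round(e[1],1),round(e[2]),"px",m.sum(),"mean",Q.mean(0).round(4),"plane normal",(v[2]*np.sign(v[2,2])).round(3),"exp",nv.round(3),"ptp",np.ptp(Q@np.c_[np.cross([0,0,1],nv)]).round(3))
# triangulate ellipse centres
A=[];b=[]
for c,ce in es.values():
    T=c["cam_to_world"]; d=world(c,[ce],0)[0]-T[:3,3]; d/=np.linalg.norm(d); M=np.eye(3)-np.outer(d,d); A.append(M);b.append(M@T[:3,3])
X=np.linalg.lstsq(np.vstack(A),np.hstack(b),rcond=None)[0]; print("triangulated",X.round(4))
Rz=R.from_euler("z",-yaw); print("in stand frame",Rz.apply(X-[.657,-.006,0]).round(4))
E
python3 ring.py
```

```text
scene ellipse [263.5 198.3] [10.3 36.7] 89 px 159 mean [ 0.6394 -0.0078  0.1702] plane normal [-0.496 -0.076  0.865] exp [-0.494 -0.076  0.866] ptp 0.031
top ellipse [293.6 198.8] [33.1 35. ] 78 px 520 mean [ 0.6386 -0.0093  0.1706] plane normal [-0.492 -0.077  0.867] exp [-0.494 -0.076  0.866] ptp 0.033
triangulated [ 0.6386 -0.0088  0.1691]
in stand frame [-0.0186 -0.      0.1691]
```

The ring fits agree: centre (0.639, -0.009, 0.170), with a measured normal that matches the expected one. Next I carry and tilt the lens to the target TCP (0.558, -0.021, 0.311).

```bash
python3 -m jog '[{"gripper":1,"dx":0.001,"dy":-0.008,"dz":0,"rx":0.1,"ry":-0.9,"rz":0},{"gripper":1,"dx":0.003,"dy":-0.025,"dz":0,"rx":0.45,"ry":-3,"rz":0},{"gripper":1,"dx":0.006,"dy":-0.045,"dz":0,"rx":0.8,"ry":-5.2,"rz":0},{"gripper":1,"dx":0.009,"dy":-0.07,"dz":0,"rx":1.25,"ry":-8.2,"rz":0},{"gripper":1,"dx":0.013,"dy":-0.095,"dz":0,"rx":1.7,"ry":-11.1,"rz":0},{"gripper":1,"dx":0.017,"dy":-0.12,"dz":0.001,"rx":2.1,"ry":-14,"rz":0},{"gripper":1,"dx":0.02,"dy":-0.145,"dz":0.001,"rx":2.6,"ry":-17,"rz":0},{"gripper":1,"dx":0.024,"dy":-0.17,"dz":0.001,"rx":3.0,"ry":-19.8,"rz":0},{"gripper":1,"dx":0.028,"dy":-0.195,"dz":0.001,"rx":3.5,"ry":-22.8,"rz":0},{"gripper":1,"dx":0.031,"dy":-0.22,"dz":0.0015,"rx":3.9,"ry":-25.7,"rz":0}]'
python3 -c "
import numpy as np;from station import *;from scipy.spatial.transform import Rotation as R
o=get_obs(); print(o['eef_pos'].round(4),R.from_quat(o['tool_rot'][[1,2,3,0]]).apply([1,0,0]).round(4),o['q'].round(2))"
```

```text
t: 14.1
eef_pos: [0.553, 0.0111, 0.3113]
tool_rot: [0.056, 0.845, 0.073, -0.526]
contact_force: [0.0, 0.6, -1.8]
gripper_width: 0.169
[0.553  0.0111 0.3113] [ 0.4356  0.0646 -0.8978] [ 0.25  0.04 -0.38  2.07  0.01  0.58 -1.52]
```

```bash
python3 -m jog '[{"gripper":1,"dx":0.003,"dy":-0.015,"dz":0,"rx":0.3,"ry":-1.8,"rz":0},{"gripper":1,"dx":0.005,"dy":-0.026,"dz":0,"rx":0.5,"ry":-3.2,"rz":0},{"gripper":1,"dx":0.005,"dy":-0.032,"dz":0,"rx":0.6,"ry":-3.9,"rz":0},{"gripper":1,"dx":0.005,"dy":-0.034,"dz":0,"rx":0.6,"ry":-3.9,"rz":0},{"gripper":1,"dx":0.005,"dy":-0.034,"dz":0,"rx":0.6,"ry":-3.9,"rz":0},{"gripper":1,"dx":0.005,"dy":-0.034,"dz":0,"rx":0.6,"ry":-3.9,"rz":0},{"gripper":1,"dx":0.005,"dy":-0.034,"dz":0,"rx":0.6,"ry":-3.9,"rz":0}]'
python3 - <<'E'
from h import *
from scipy.spatial.transform import Rotation as R
o=get_obs(); tx=R.from_quat(o['tool_rot'][[1,2,3,0]]).apply([1,0,0]); print(o['eef_pos'].round(4),tx.round(4),o['gripper_width'])
W=np.array([.639,-.0088,.1702]); yaw=np.radians(8.7); Rc=R.from_euler("z",yaw)*R.from_euler("y",-30,degrees=True)
f=Rc.inv().apply(o['eef_pos']+.043*tx-W); print("face in cam frame by kinematics",f.round(4), "tilt deg",np.degrees(np.arccos(-tx@Rc.apply([0,0,1]))).round(2))
vis=[]
for n in ["scene","top"]:
    c=read_camera(n); im=c["pixels"]
    for l in ["lens_glass","blocked_lens"]:
      for d in cut_out(n,l)[:1]:
        P,uv=cloud(c,d["mask"]); q=Rc.inv().apply(P-W); k=(np.hypot(q[:,0],q[:,1])<.045)&(q[:,2]>.1)&(q[:,2]<.2); q=q[k]
        print(n,l,round(d["conf"],2),np.round(d["box"]),len(q),np.percentile(q,[1,50,99],axis=0).round(4).tolist() if len(q) else "")
        np.savez(f"lens_{n}_{l}.npz",q=q,uv=uv[k])
    for l in ["lens_glass"]: pass
    cr=im[60:270,170:450] if n=="scene" else im[110:320,150:430]; vis.append(cv2.resize(cr,(400,300)))
cv2.imwrite("pics/fin.png",np.hstack(vis))
E
```

```text
t: 14.8
eef_pos: [0.5586, -0.0205, 0.3114]
tool_rot: [0.054, 0.862, 0.075, -0.498]
contact_force: [1.0, 0.6, -1.1]
gripper_width: 0.169
[ 0.5586 -0.0205  0.3114] [ 0.4934  0.0755 -0.8665] 0.16896254113838213
face in cam frame by kinematics [0.0002 0.0006 0.1199] tilt deg 0.06
scene lens_glass 0.61 [265. 108.  34.  41.] 638 [[-0.0065, -0.0207, 0.1201], [0.0106, 0.0023, 0.1359], [0.0259, 0.0242, 0.1771]]
scene blocked_lens 0.65 [262. 108.  31.  42.] 602 [[-0.0062, -0.0195, 0.1201], [0.0106, 0.0024, 0.1349], [0.0259, 0.024, 0.1776]]
top blocked_lens 0.61 [300. 220.  32.  31.] 522 [[-0.0001, -0.0233, 0.1223], [0.0113, -0.0, 0.134], [0.025, 0.0216, 0.1807]]
```

View pics/fin.png

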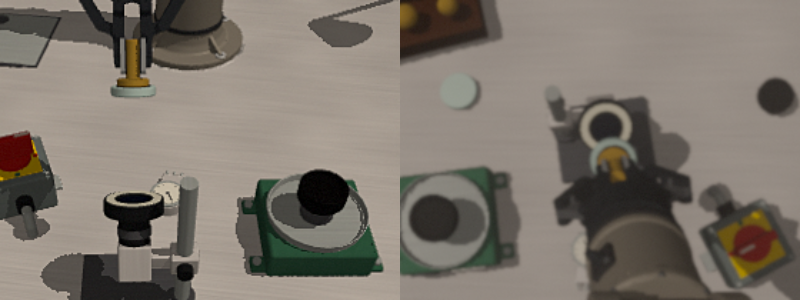

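The pictures show the lens hanging clear in the gripper above the ring, the cup empty, and the bystanders and handle undisturbed. One last tilt check on the shank axis uses the data already saved.

```bash
python3 - <<'E'
import numpy as np
for n in ["scene","top"]:
    q=np.load(f"lens_{n}_blocked_lens.npz")["q"]
    for lo,hi,t in [(.121,.130,"glass"),(.1365,.1395,"block top"),(.142,.182,"shank")]:
        s=q[(q[:,2]>lo)&(q[:,2]<hi)]
        if len(s)<15: print(n,t,len(s)); continue
        if t=="shank":
            k=np.hypot(s[:,0],s[:,1])<.011; s=s[k]; p=[np.degrees(np.arctan(np.polyfit(s[:,2],s[:,i],1)[0])).round(1) for i in (0,1)]; print(n,t,len(s),"tilt x,y deg",p,"y mean",s[:,1].mean().round(4),"zmax",s[:,2].max().round(4))
        else:
            A=np.c_[s[:,:2],np.ones(len(s))]; w=np.linalg.lstsq(A,s[:,2],rcond=None)[0]
            # circle fit on outer wall
            c=np.linalg.lstsq(np.c_[2*s[:,:2],np.ones(len(s))],(s[:,:2]**2).sum(1),rcond=None)[0]; print(n,t,len(s),"slope deg",np.degrees(w[:2]).round(1),"circle",c[:2].round(4),np.sqrt(c[2]+c[:2]@c[:2]).round(4),"z",s[:,2].mean().round(4))
E
python3 -m jog '[{"gripper":1,"dx":0,"dy":-0.0005,"dz":0,"rx":0,"ry":0,"rz":0},{"gripper":1,"dx":0,"dy":-0.0005,"dz":0,"rx":0,"ry":0,"rz":0},{"gripper":1,"dx":0,"dy":-0.0005,"dz":0,"rx":0,"ry":0,"rz":0},{"gripper":1,"dx":0,"dy":-0.0005,"dz":0,"rx":0,"ry":0,"rz":0},{"gripper":1,"dx":0,"dy":-0.0005,"dz":0,"rx":0,"ry":0,"rz":0}]'
```

```text
scene glass 191 slope deg [-5.9 -0.2] circle [0.0027 0.0018] 0.0225 z 0.1258
scene block top 43 slope deg [-1.  -0.7] circle [0.0022 0.0028] 0.0123 z 0.1376
scene shank 212 tilt x,y deg [np.float64(0.5), np.float64(-0.9)] y mean 0.0021 zmax 0.1777
top glass 143 slope deg [-6.2  0.8] circle [ 0.0034 -0.0003] 0.0207 z 0.1281
top block top 98 slope deg [-0.1  0.9] circle [0.0067 0.0001] 0.01 z 0.1378
top shank 118 tilt x,y deg [np.float64(-4.9), np.float64(0.6)] y mean 0.0001 zmax 0.1815
t: 15.6
eef_pos: [0.5585, -0.0216, 0.3113]
tool_rot: [0.054, 0.862, 0.075, -0.498]
contact_force: [-0.2, 0.0, -1.8]
gripper_width: 0.167
```

```bash
python3 -c "
from station import *; o=get_obs(); print(o['eef_pos'].round(4),abs(o['joint_vel']).max()); hand_in()"
```

```text
[ 0.5585 -0.0216  0.3113] 0.0015887779042122827
the job is handed in; nothing more can be done
```

The isolator is off and the lens is held up to the inspection camera. I handed the job in at about 16 s of the 51 s allowed; no verdict is reported.

- **Isolator:** I turned the handle a quarter turn and let go before touching the lens. The pointer was on the red mark, with the bar at 117.1° against an expected 117.2°.
- **Lens pick-up:** I gripped it by the shank about 43 mm from the glass face and lifted it straight out.
- **Final position:** the arm's own pose reading put the glass face within about 1 mm of centre, 120 mm from the window and 0.06° from square. That was before a last 0.5 mm sideways correction. The arm was still at hand-in, and the wrist force was under 2 N.
- **Camera check:** the block-top plane in both views and the shank in the scene view agreed on square to within about 1°. Left-right centring differed between the two views, at +2 mm and 0 mm.
- **Readings that disagreed:** the top-view shank fit gave -4.9°, and the glass-plane fits about 6°. I put these down to a partly hidden shank and mixed-in edge points, and did not act on them.
- **Bystanders:** the lens gauge, spare blank and spare cup looked untouched in the last pictures; I did not re-measure them.

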